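# Reset the tripped burner gas interlock

### The job

The burner has tripped its gas interlock, the box with the glass flow tube across its top: with a fingertip push its sliding shutter fully open, reach down into the well and press the sunken reset key fully down, keeping it down for about a second, then let it up and push the shutter fully closed again. Work gently and do not pinch, lift or shift the box; leave the other box and everything else where it is.

Things in the scene. Friction and masses are not known exactly. Their poses are not given: they have to be found in the camera images.
- gas_box: Burner gas interlock: loose white steel box, 150 mm deep (own x), 160 wide (own y), 60 high, about 1.2 kg, held by friction only. Origin: centre of its underside; x to its back (away from the robot at yaw 0), y to its left; yaw within 0.3 rad. Told by one glass flow tube, 20 mm thick, 138 mm long, lying along y on its top 50 mm behind the centre, up to 85 mm above the bench.
- lamp_box: Lamp interlock, to be left alone: a box of the same size, origin and axes as the gas box, with well, key and shutter laid out alike, but with two stubby round black lamp sockets (34 mm across, 22 mm high) at the back of its top in place of the flow tube.
- gas_well (a point): Centre of the mouth of the gas box's well, level with the box top (60 mm above the bench), 25 mm in front (-x) and 35 mm to the right (-y) of the box centre. The well is a straight rectangular shaft, 54 mm along box x by 42 mm along box y, floor 44 mm below the mouth. The closed shutter covers it.
- gas_shutter (a joint): Flat steel shutter on the gas box, 66 (box x) by 62 (box y) by 4 mm, upper face 65 mm above the bench, between 6 mm high rails. Slides along box y, cannot be lifted: 0 = closed over the well, 0.06 m = fully open, towards box +y; end stops at both. About 1 N of friction; stays where left; starts at 0 to 12 mm.
- gas_tab (a point): Middle of the upper edge of the pushing tab on the gas shutter's middle, 85 mm above the bench. The tab is 40 mm long (box x), 6 mm thick (box y) and stands 20 mm above the shutter. Closed, it is right above the well's centre; fully open, 60 mm to box +y of it.
- gas_key (a joint): Sunken reset key in the middle of the gas box's well: grey round cap 26 mm across. 0 = up, 0.008 m = fully down against its stop; a spring pushes it back, 1.4 N at the start of travel and 5 N fully down.
- gas_key_top (a point): Centre of the key cap's upper face: 24 mm below the well's mouth when up (36 mm above the bench); moves down with the key.
- lamp_shutter (a joint): Shutter of the lamp box, like that of the gas box; stays as it is.
- lamp_key (a joint): Sunken key of the lamp box, like that of the gas box; must not be pressed.
- lamp_tab (a point): Middle of the upper edge of the lamp box's shutter tab, 85 mm above the bench.
- flask_a: Volumetric flask, 66 mm across, 170 mm high, on the white tray at the left. Origin: centre of its underside.
- flask_b: Volumetric flask, 60 mm across, 150 mm high, on the same tray. Origin: centre of its underside.
- jar: Small jar, 44 mm across, 65 mm high, standing between the two boxes. Origin: centre of its underside.
- beaker: Glass beaker, 68 mm across, 85 mm high, behind the boxes. Origin: centre of its underside.
- reagent: Reagent bottle, 64 mm across, 130 mm high, behind the boxes. Origin: centre of its underside.
- spare_lamp: Spare hollow-cathode lamp standing upright, 44 mm across, 105 mm high, at the right. Origin: centre of its underside.
Mind the look-alikes: they are no part of the job. What is shaped like the gas_box but orange, turquoise or yellow is not meant.

How it is judged:
On the way, in this order (a step that is already met when the one before it is completed fails the run):
1. the gas box's shutter is pushed open (value of joint gas_shutter above 0.048 m), for 0.1 s.
2. the sunken key is pressed down by the fingers and kept down (value of joint gas_key above 0.0055 m and contact force between the fingers and gas_box above 1 N), for 0.5 s.
3. the key is up again and the shutter pushed closed (value of joint gas_shutter below 0.006 m and value of joint gas_key below 0.001 m), for 0.1 s.
At the end, for the whole second after the job is handed in: The gas box's shutter is within 6 mm of fully closed, its key is up (within 1 mm), the box stands at rest and level within 20 mm of where it stood, and the lamp box, its shutter (within 10 mm) and its key are as they were (all of step 3 and distance of gas_box from where it was at the start of the episode below 0.02 m and angle between gas_box's own z axis and vertical below 0.05 rad and linear speed of gas_box below 0.01 m/s and value of joint lamp_key below 0.001 m and distance of lamp_tab from where it was at the start of the episode below 0.01 m); the robot touches nothing.
It fails at once if the gas box is shifted by more than 20 mm, lifted or tipped (distance of gas_box from where it was at the start of the episode above 0.02 m or height (world z) of gas_box above 0.008 m or angle between gas_box's own z axis and vertical above 0.1 rad).
It fails at once if the gas box, its tab or its key is pinched or pressed with more than 40 N (contact force between the fingers and gas_box above 40 N).
It fails at once if the lamp box, its shutter or its key is moved (distance of any of lamp_box, lamp_tab from where it was at the start of the episode above 0.015 m or value of joint lamp_key above 0.002 m).
It fails at once if a bystander is moved by more than 20 mm, lifted or tipped (distance of any of flask_a, flask_b, jar, beaker, reagent, spare_lamp from where it was at the start of the episode above 0.02 m or angle between any of flask_a, flask_b, jar, beaker, reagent, spare_lamp's own z axis and vertical above 0.3 rad).
It also fails if it takes over 51 s, if anything falls off the work surface, if the arm or the gripper's body presses on something with over 40 N, if the wrist force passes 120 N, or if a joint passes its speed limit or range.

### The arm

A 6-joint arm with a two-finger parallel gripper is mounted at the origin on the work surface. World frame = base frame: x ahead of the robot, y to its left, z up, the work surface at z = 0. Lengths are in m, angles in rad, forces in N, time in s.
With the tool pointing down it reaches from about 0.425 to 0.95 m from the base axis. Payload 14.7 kg.
Tool frame: the origin (TCP) lies on the centre line of the jaws, within the pads' length; the fingertips stand 14 mm ahead of it and the grasp point (between the pads) lies 5 mm behind it; z points along the fingers, y is the line along which they close (so a half turn about z gives the same grasp; the last joint's range is limited). The gripper opens to 85 mm and grips with 20 to 120 N. Pads are 22 mm wide; open, the fingers measure 114 mm over their backs; the gripper's body (76 mm by 85 mm) begins 54 mm behind the grasp point. The pads swing forward as they close: fully open they stand 13 mm farther back than shut.
Start: joints at [-0.047, 0.48, 1.596, -0, 1.065, -0.047], TCP at [0.65, 0, 0.245] pointing down, gripper open.
Joint ranges: [-2.75, 2.75], [-0.82, 2.05], [0.23, 2.67], [-1.56, 4.7], [0.09, 2.69], [-2.92, 2.92]. Speed limits (rad/s): [1.89, 1.89, 2.39, 3.01, 3.01, 3.01].

### API

Orientations are given as a unit quaternion [w, x, y, z].
In Python, from station import env gives the robot as it stands.
- The arm moves only by the shell command python3 -m jog 'ROWS' [OPENING] [FORCE]. ROWS is JSON, a list of rows, each a list of 2 entries, a list of its own where there are three numbers: the shift along the tool's x, y, z normalised to -1 to 1, where 1 is 3 cm, then the turn, a rotation vector about the tool's x, y, z normalised to -1 to 1, where 1 is pi rad. A call has exactly 5 rows; each row shifts and turns the commanded pose from where the row before left it, along the tool's axes as they then stand; what a row does not reach is not made up. A row lasts 1/10 s, in which the tool goes at most 50 mm and 8.59 degrees, less where a joint would pass 70% of its speed; a pose out of reach is approached as far as the arm can. A call with a number of a shift or a turn outside -1 to 1 is refused whole. A call with a gripper value outside its range is refused whole. OPENING is the finger opening in mm, from 0 to 85.4, set as the call begins (- or left out, the last holds). The fingers move at their own pace and stop on an object; FORCE is the grip in N (left out, the last holds). Time passes only in rows, so rows that do not move let the fingers close, or fill a call up. It gives the time, the measured TCP pose, the force, the opening and the grip force at its end, in the units of the state.
- env.sense(): the state, without advancing time (a new reading comes with each control period).
- env.read_camera(name): name is "scene" or "side" or "wrist"; returns the picture (384x512x3 uint8, blue, green, red); there is no depth.
- env.get_calibration(name): a dict with "intrinsics" (3x3 intrinsics, pixels), "world_from_camera" (4x4, takes a point from camera to world coordinates). Camera axes: x right, y down, z forward; pixel columns grow to the right and rows downward; lengths in m; the calibration is good to about 2 mm. A picture is of the moment at which its call begins: read the wrist's pose just before it. get_calibration takes no time and is no camera call; for the wrist camera it gives the pose at the moment of the call.
- env.close_job(): hands the job in; it is judged then, once.
The state is a dict: "time": time; "joints": joint angles; "dq": joint speeds; "joint_efforts": joint torques, N m; "tool_pos": TCP position; "orientation": TCP orientation; "wrist_force": force on the tool from outside, world axes, zero at the start; "moment": the same for the moment, N m; "width": finger opening in m; "gripper_force": force on a finger pad.
Only numpy, scipy, OpenCV 4.12 (cv2) and the standard library are available. Lean on these libraries where they do the work, as an engineer would, in place of code of your own. Each camera call takes 0.05 s, during which the arm holds its last target. There are 200 camera calls.

## Working session

There is one attempt and no reset: what is moved stays moved. The work goes in short steps, Python scripts to look and compute and a shell command to move; the robot and the scene stay as the last step left them, time stands still between calls to the robot, and variables do not carry over. Pictures are saved under pics/ and viewed, at most 10 in all, crops included, and the job is handed in when it is done.

```bash
mkdir -p pics; ls; python3 - <<'E'
from station import env
import cv2, numpy as np
for n in("scene","side"):
    cv2.imwrite(f"pics/{n}0.png",env.read_camera(n))
    c=env.get_calibration(n);print(np.round(c["intrinsics"],1).tolist(),np.round(c["world_from_camera"],3).tolist())
s=env.sense();print(s)
E
```

```text
pics
[[425.5, 0.0, 255.6], [0.0, 425.5, 193.6], [0.0, 0.0, 1.0]] [[0.637, 0.674, -0.375, 0.958], [0.771, -0.562, 0.299, -0.357], [-0.009, -0.479, -0.878, 1.119], [0.0, 0.0, 0.0, 1.0]]
[[407.1, 0.0, 263.2], [0.0, 407.1, 192.4], [0.0, 0.0, 1.0]] [[0.764, -0.457, 0.456, -0.003], [-0.645, -0.563, 0.517, -0.566], [0.02, -0.689, -0.725, 0.875], [0.0, 0.0, 0.0, 1.0]]
{'time': 0.1, 'joints': array([-4.65635149e-02,  4.80785847e-01,  1.59678813e+00, -1.39677973e-05,
        1.06514553e+00, -4.66067444e-02]), 'dq': array([-2.73718162e-03, -4.03775305e-05, -5.02195262e-04, -1.90401949e-03,
       -1.48593645e-03, -8.07040600e-04]), 'joint_efforts': array([ 1.67757746e-03, -9.52259731e+01, -4.31040895e+01, -7.08879679e-05,
        5.18796020e-03, -6.33731224e-05]), 'tool_pos': array([6.49641561e-01, 5.70260828e-05, 2.44734199e-01]), 'orientation': array([-4.12409422e-04,  7.07088990e-01,  7.07124347e-01, -3.83932310e-04]), 'wrist_force': array([0.39851017, 0.42975784, 0.30572945]), 'moment': array([0.00271471, 0.03987019, 0.01441795]), 'gripper_force': 0.0, 'width': 0.08552912392271557}
```

View pics/scene0.png

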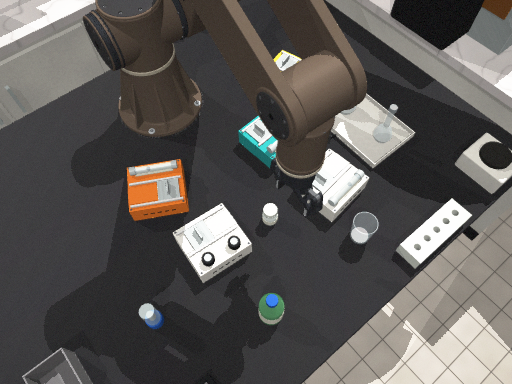

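View pics/side0.png

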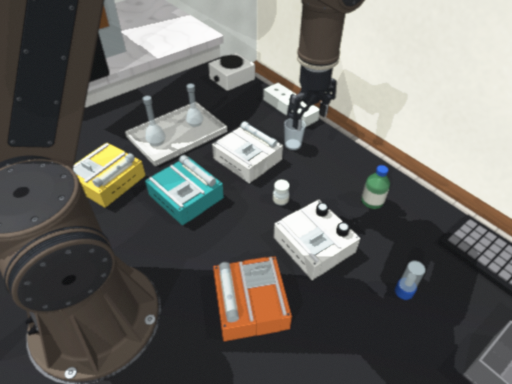

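Side view: the white box with the glass tube is at about (247,150). The white box with two black sockets at (316,238) is the lamp box. The orange (252,297), turquoise (185,188) and yellow (109,173) boxes are decoys. The gas box is the one at (247,150), since it is white with one tube. I'll confirm that in an enlarged crop.

```bash
python3 - <<'E'
import cv2
im=cv2.imread("pics/side0.png")[110:190,200:300]
cv2.imwrite("pics/crop1.png",cv2.resize(im,None,fx=7,fy=7,interpolation=cv2.INTER_CUBIC))
E
```

```text
(no output)
```

View pics/crop1.png

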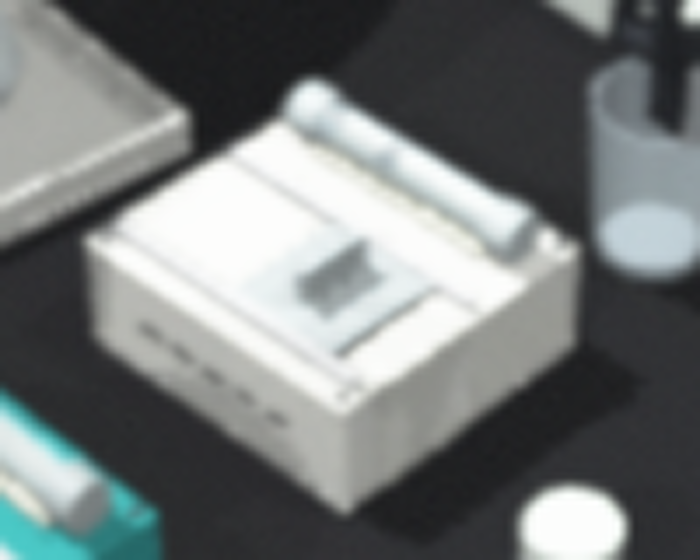

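The crop confirms it: a white box with one glass tube at the back. The top corners are at crop pixels (345,408), (92,238) and (578,245). Next I fit the pose from these.

```bash
cat > h.py <<'E'
from station import env
import numpy as np
from scipy.optimize import least_squares
def proj(c,P):
    T=np.linalg.inv(c["world_from_camera"]);p=np.atleast_2d(P)@T[:3,:3].T+T[:3,3]
    q=p@c["intrinsics"].T;return q[:,:2]/q[:,2:]
def box(x,P):
    c,s=np.cos(x[2]),np.sin(x[2]);P=np.atleast_2d(P).astype(float)
    return P@np.array([[c,-s,0],[s,c,0],[0,0,1]]).T+[x[0],x[1],0]
def fit(c,B,px,x0=(.72,.1,0)):
    r=least_squares(lambda x:(proj(c,box(x,B))-px).ravel(),x0)
    return r.x,np.round(r.fun,1)
E
python3 - <<'E'
from h import *
c=env.get_calibration("side")
B=np.array([[-75,-80,60],[-75,80,60],[75,-80,60],[-75,-80,0],[-75,80,0]])/1000
px=np.array([[345,408],[92,238],[578,245],[345,512],[100,345]])/7+[200,110]
x,r=fit(c,B,px);print(x,r)
print("well",box(x,[-.025,-.035,.06]))
t=(np.array([345,275])/7+[200,110])
r=least_squares(lambda j:(proj(c,box(x,[-.025,-.035+j[0],.08]))-t).ravel(),[0]);print("shutter",r.x,r.fun)
w=env.get_calibration("wrist");print(np.round(w["world_from_camera"],3).tolist(),np.round(w["intrinsics"],0).tolist())
E
```

```text
[0.60539473 0.20239376 0.11952896] [ 0.2  0.4 -0.6  0.1  0.6  0.1  0.2  0.  -0.4 -0.7]
well [[0.58474666 0.16466238 0.06      ]]
shutter [0.0016328] [ 0.66708956 -1.05082072]
[[1.0, 0.001, -0.0, 0.65], [0.001, -0.952, -0.307, 0.079], [-0.001, 0.307, -0.952, 0.373], [0.0, 0.0, 0.0, 1.0]] [[295.0, 0.0, 260.0], [0.0, 295.0, 195.0], [0.0, 0.0, 1.0]]
```

```bash
python3 -m jog '[[[0,0,0],[0,0,-0.038]],[[0.6,-0.2,0],[0,0,0]],[[0.9,-0.3,0.2],[0,0,0]],[[0.9,-0.3,0.3],[0,0,0]],[[0.9,-0.3,0.3],[0,0,0]]]' 0 20; python3 -m jog '[[[0.9,-0.3,0.4],[0,0,0]],[[0.67,-0.09,0.4],[0,0,0]],[[0,0,0.4],[0,0,0]],[[0,0,0],[0,0,0]],[[0,0,0],[0,0,0]]]'
python3 - <<'E'
from h import *
import cv2
c=env.get_calibration("wrist");im=env.read_camera("wrist");cv2.imwrite("pics/w1.png",im)
np.savez("w1.npz",**c);s=env.sense();print(s["tool_pos"],s["orientation"],s["wrist_force"])
x=[0.60539473,0.20239376,0.11952896]
print(proj(c,box(x,[[-.075,-.08,.06],[-.075,.08,.06],[.075,-.08,.06],[-.025,-.035,.085]])))
cv2.imwrite("pics/s1.png",cv2.resize(env.read_camera("side")[80:200,180:340],None,fx=5,fy=5,interpolation=cv2.INTER_CUBIC))
E
```

```text
time: 0.6
tool_pos: [0.6043, 0.0958, 0.2209]
orientation: [-0.0, 0.664, 0.747, -0.0]
wrist_force: [1.0, 0.1, -0.1]
width: 0.0122
gripper_force: 0.0
time: 1.1
tool_pos: [0.5882, 0.1394, 0.1852]
orientation: [-0.0, 0.664, 0.748, -0.0]
wrist_force: [-0.3, -0.6, -0.9]
width: 0.0002
gripper_force: 0.0
[0.58854854 0.13921997 0.18562644] [1.24064059e-04 6.64073185e-01 7.47667564e-01 6.20558519e-05] [ 0.00791217 -0.59650625 -1.03416001]
[[205.11483769 211.37234818]
 [192.89126378  12.89488582]
 [368.19784908 211.31620378]
 [259.36785057 169.67903161]]
```

View pics/w1.png

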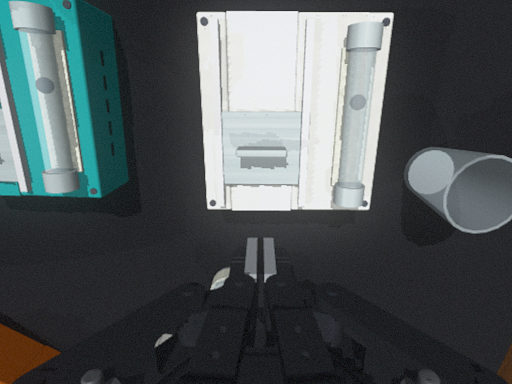

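View pics/s1.png

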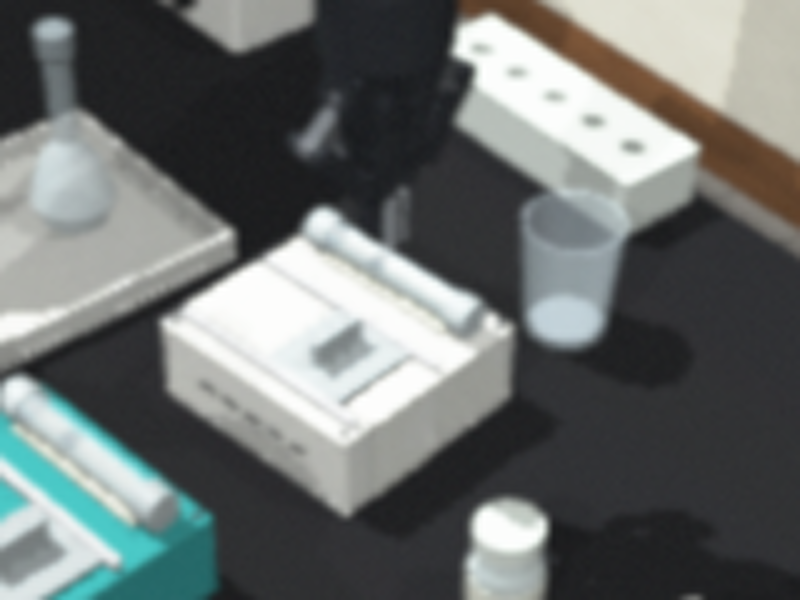

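Wrist view: top corners are at (208,211), (197,12), (372,209) and (392,13). The tab's upper edge is near (262,152) and the fingertips are at (260,238). The side crop shows the tip at about (397,240). I'll refit and check the tip length.

```bash
python3 - <<'E'
from h import *
c=dict(np.load("w1.npz"))
B=np.array([[-75,-80,60],[-75,80,60],[75,-80,60],[75,80,60]])/1000
px=np.array([[208,211],[197,12],[372,209],[392,13]])
x,r=fit(c,B,px);print(x,r)
for j in(0,.004,.008,.012):print(j,proj(c,box(x,[[-.025,-.035+j,.085],[-.045,-.035+j,.085],[-.005,-.035+j,.085],[-.025,-.066+j,.065],[-.025,-.004+j,.065]])).round().tolist())
s=env.sense();t=s["tool_pos"]
d=env.get_calibration("side")
for k in(.0,.014,.027):
  P=t-[0,0,k];print(k,proj(c,P).round(1),((proj(d,P)-[180,80])*5).round())
y=np.array([np.cos(x[2]),np.sin(x[2])]);e=t[:2]-x[:2]
print("tcp in box",e@y,e@[-y[1],y[0]])
E
```

```text
[0.60749091 0.2031357  0.12449665] [-0.1  0.3 -1.8  0.7 -0.9  1.4  2.6 -1.5]
0 [[262.0, 169.0], [237.0, 169.0], [288.0, 169.0], [262.0, 198.0], [262.0, 127.0]]
0.004 [[262.0, 164.0], [237.0, 164.0], [288.0, 164.0], [262.0, 194.0], [262.0, 122.0]]
0.008 [[262.0, 159.0], [237.0, 159.0], [288.0, 159.0], [262.0, 190.0], [262.0, 117.0]]
0.012 [[262.0, 154.0], [237.0, 154.0], [288.0, 154.0], [262.0, 185.0], [262.0, 112.0]]
0.0 [[260.9 266.9]] [[386. 217.]]
0.014 [[260.9 252.9]] [[385. 237.]]
0.027 [[260.8 241.9]] [[385. 256.]]
tcp in box -0.026526741295764412 -0.06116109878552582
```

The tip is 14 mm ahead of the TCP and the shutter is open about 12 mm. I'll descend to a tip height of 0.073, then approach and push.

```bash
python3 -m jog '[[[0,0,0.8],[0,0,0]],[[0,0,0.8],[0,0,0]],[[0,0,0.8],[0,0,0]],[[0,0,0.6],[0,0,0]],[[0,0,0.28],[0,0,0]]]'; python3 -m jog '[[[0.3,0,0],[0,0,0]],[[0.3,0,0],[0,0,0]],[[0.15,0,0],[0,0,0]],[[0.1,0,0],[0,0,0]],[[0.1,0,0],[0,0,0]]]';  python3 -m jog '[[[0.1,0,0],[0,0,0]],[[0.1,0,0],[0,0,0]],[[0.1,0,0],[0,0,0]],[[0.1,0,0],[0,0,0]],[[0.1,0,0],[0,0,0]]]'
```

```text
time: 1.7
tool_pos: [0.588, 0.139, 0.0858]
orientation: [-0.0, 0.664, 0.748, -0.0]
wrist_force: [-0.2, -0.2, -0.3]
width: 0.0003
gripper_force: 0.0
time: 2.2
tool_pos: [0.5851, 0.1685, 0.0876]
orientation: [0.0, 0.663, 0.748, 0.0]
wrist_force: [0.0, -1.3, 1.3]
width: -0.0004
gripper_force: 0.6
time: 2.7
tool_pos: [0.583, 0.1831, 0.0869]
orientation: [-0.0, 0.664, 0.748, -0.0]
wrist_force: [0.5, -0.9, 0.7]
width: -0.0001
gripper_force: 0.6
```

```bash
python3 -m jog '[[[0.15,0,0],[0,0,0]],[[0.15,0,0],[0,0,0]],[[0.15,0,0],[0,0,0]],[[0.15,0,0],[0,0,0]],[[0.1,0,0],[0,0,0]]]'; python3 -m jog '[[[0.05,0,0],[0,0,0]],[[0.05,0,0],[0,0,0]],[[0,0,0],[0,0,0]],[[0,0,0],[0,0,0]],[[0,0,0],[0,0,0]]]'
python3 - <<'E'
from h import *
import cv2
c=env.get_calibration("wrist");im=env.read_camera("wrist");cv2.imwrite("pics/w2.png",im);np.savez("w2.npz",**c)
x=[.6075,.2031,.1235];s=env.sense();print(s["tool_pos"],s["wrist_force"])
for j in(.05,.055,.06):print(j,proj(c,box(x,[[-.025,-.035+j,.085],[-.025,-.066+j,.065],[-.025,-.004+j,.065]])).round().tolist())
print(proj(c,box(x,[[-.075,-.08,.06],[-.075,.08,.06],[.075,-.08,.06],[.075,.08,.06]])).round().tolist())
E
```

```text
time: 3.2
tool_pos: [0.5805, 0.2043, 0.0869]
orientation: [-0.0, 0.664, 0.748, 0.0]
wrist_force: [1.2, -1.0, -0.5]
width: -0.0
gripper_force: 0.6
time: 3.7
tool_pos: [0.5801, 0.2067, 0.0869]
orientation: [-0.0, 0.664, 0.748, -0.0]
wrist_force: [0.0, 0.1, -0.2]
width: -0.0001
gripper_force: 0.0
[0.58012103 0.20667605 0.08687979] [ 0.04724972  0.02619621 -0.30913522]
0.05 [[263.0, 249.0], [263.0, 280.0], [263.0, 178.0]]
0.055 [[263.0, 240.0], [263.0, 273.0], [263.0, 169.0]]
0.06 [[263.0, 231.0], [263.0, 265.0], [263.0, 159.0]]
[[189.0, 358.0], [164.0, 111.0], [412.0, 357.0], [460.0, 110.0]]
```

View pics/w2.png

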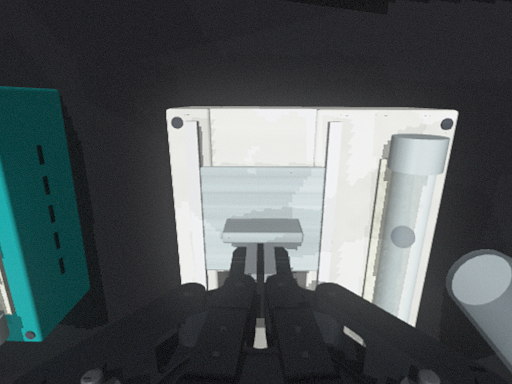

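The shutter is at about 56 mm (its edges are at rows 167 and 271) and the box hasn't moved. I'll nudge it gently towards the stop, then back off to over the well.

```bash
python3 -m jog '[[[0.04,0,0],[0,0,0]],[[0.04,0,0],[0,0,0]],[[0.03,0,0],[0,0,0]],[[0,0,0],[0,0,0]],[[0,0,0],[0,0,0]]]'; python3 -m jog '[[[-0.3,0,0],[0,0,0]],[[-0.4,0,0],[0,0,0]],[[-0.4,0,0],[0,0,0]],[[-0.4,0,0],[0,0,0]],[[0,0,0],[0,0,0]]]'
python3 - <<'E'
from h import *
x=[.607,.203,.122]
t=env.sense()["tool_pos"];y=np.array([np.cos(x[2]),np.sin(x[2])]);e=t[:2]-x[:2]
print("tcp in box",t,e@y,e@[-y[1],y[0]])
E
```

```text
time: 4.25
tool_pos: [0.5798, 0.2102, 0.0869]
orientation: [0.0, 0.664, 0.748, 0.0]
wrist_force: [0.2, 0.7, 0.6]
width: 0.0
gripper_force: 0.0
time: 4.75
tool_pos: [0.5854, 0.1634, 0.0869]
orientation: [0.0, 0.664, 0.747, -0.0]
wrist_force: [-0.3, -0.5, -0.2]
width: -0.0004
gripper_force: 0.0
tcp in box [0.58536268 0.16338016 0.08690214] -0.026298135732179616 -0.036692146910591264
```

```bash
python3 -m jog '[[[0.05,0.04,0],[0,0,0]],[[0,0,0.3],[0,0,0]],[[0,0,0.4],[0,0,0]],[[0,0,0.3],[0,0,0]],[[0,0,0.1],[0,0,0]]]'; python3 -m jog '[[[0,0,0.04],[0,0,0]],[[0,0,0.04],[0,0,0]],[[0,0,0.04],[0,0,0]],[[0,0,0.04],[0,0,0]],[[0,0,0.04],[0,0,0]]]'; python3 -m jog '[[[0,0,0.04],[0,0,0]],[[0,0,0.04],[0,0,0]],[[0,0,0.04],[0,0,0]],[[0,0,0],[0,0,0]],[[0,0,0],[0,0,0]]]'
```

```text
time: 5.25
tool_pos: [0.5852, 0.1671, 0.0521]
orientation: [-0.001, 0.664, 0.748, -0.001]
wrist_force: [0.6, -0.1, -0.1]
width: -0.0001
gripper_force: 0.0
time: 5.75
tool_pos: [0.5864, 0.1671, 0.0481]
orientation: [0.0, 0.664, 0.748, 0.0]
wrist_force: [0.6, -0.2, 1.7]
width: 0.0001
gripper_force: 1.1
time: 6.25
tool_pos: [0.5863, 0.1671, 0.0444]
orientation: [0.0, 0.664, 0.748, 0.0]
wrist_force: [1.8, -0.1, 3.5]
width: -0.0001
gripper_force: 1.9
```

```bash
python3 -m jog '[[[0,0,0.03],[0,0,0]],[[0,0,0.03],[0,0,0]],[[0,0,0.02],[0,0,0]],[[0,0,0],[0,0,0]],[[0,0,0],[0,0,0]]]'; python3 -m jog '[[[0,0,0.02],[0,0,0]],[[0,0,0],[0,0,0]],[[0,0,0],[0,0,0]],[[0,0,0],[0,0,0]],[[0,0,0],[0,0,0]]]'
```

```text
time: 6.75
tool_pos: [0.5864, 0.1671, 0.0421]
orientation: [0.0, 0.664, 0.748, 0.0]
wrist_force: [1.7, 0.6, 6.3]
width: 0.0001
gripper_force: 3.2
time: 7.25
tool_pos: [0.5864, 0.1671, 0.0419]
orientation: [0.0, 0.664, 0.748, 0.0]
wrist_force: [-1.6, 0.4, 13.6]
width: -0.0
gripper_force: 7.2
```

The key is on its stop at 13.6 N. I'll hold it there, then release, rise and cross over the tab.

```bash
python3 -m jog '[[[0,0,0],[0,0,0]],[[0,0,0],[0,0,0]],[[0,0,0],[0,0,0]],[[0,0,0],[0,0,0]],[[0,0,0],[0,0,0]]]'; python3 -m jog '[[[0,0,-0.1],[0,0,0]],[[0,0,-0.3],[0,0,0]],[[0,0,-0.7],[0,0,0]],[[0,0,-0.8],[0,0,0]],[[0,0,-0.8],[0,0,0]]]'; python3 -m jog '[[[0,0,0],[0,0,0]],[[0.6,0,0],[0,0,0]],[[0.8,0,0],[0,0,0]],[[0.8,0,0],[0,0,0]],[[0.55,0,0],[0,0,0]]]'
python3 - <<'E'
from h import *
import cv2
c=env.get_calibration("wrist");im=env.read_camera("wrist")
x=[.607,.203,.122]
t=env.sense()["tool_pos"];y=np.array([np.cos(x[2]),np.sin(x[2])]);e=t[:2]-x[:2]
print("tcp in box",t,e@y,e@[-y[1],y[0]])
cv2.imwrite("pics/s3.png",cv2.resize(env.read_camera("side")[80:200,180:340],None,fx=5,fy=5,interpolation=cv2.INTER_CUBIC))
E
```

```text
time: 7.75
tool_pos: [0.5864, 0.1671, 0.0419]
orientation: [0.0, 0.664, 0.748, 0.0]
wrist_force: [-0.7, 0.0, 14.2]
width: -0.0
gripper_force: 7.2
time: 8.25
tool_pos: [0.5854, 0.1668, 0.123]
orientation: [-0.0, 0.664, 0.748, -0.001]
wrist_force: [0.4, 0.4, 0.3]
width: 0.0001
gripper_force: 0.0
time: 8.75
tool_pos: [0.5752, 0.2507, 0.1214]
orientation: [-0.0, 0.663, 0.748, -0.001]
wrist_force: [-0.2, -0.0, -0.4]
width: 0.0001
gripper_force: 0.0
tcp in box [0.57521822 0.25253453 0.12156068] -0.025517319992038708 0.05303411825764837
```

View pics/s3.png

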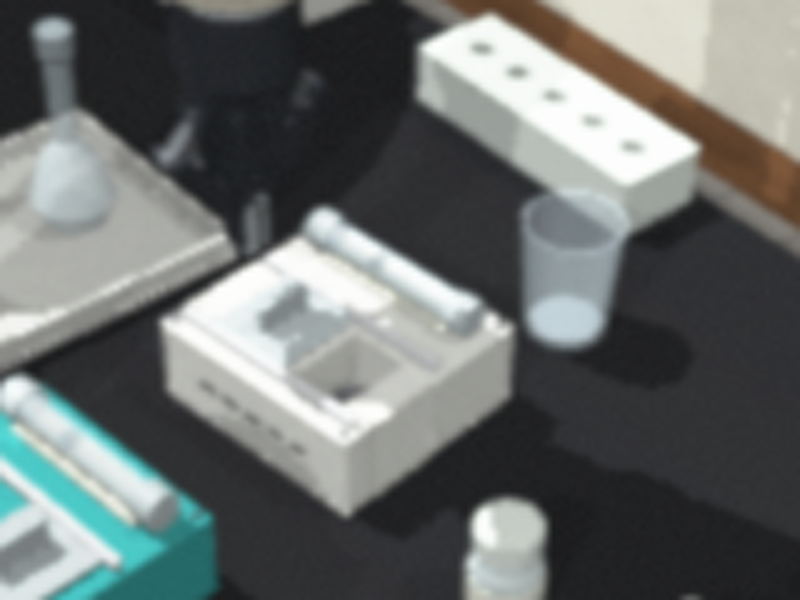

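The box is unmoved, the shutter is open and the gripper is past the tab at about crop (255,240). Before descending I'll check how far the flasks are from the gripper.

```bash
python3 - <<'E'
from h import *
c=env.get_calibration("side")
for p in([194,122],[154,140]):
    print(least_squares(lambda q:(proj(c,[q[0],q[1],.02])-p).ravel(),[.6,.4]).x)
w=env.get_calibration("wrist");print(w["world_from_camera"][:3,3])
E
```

```text
[0.56579055 0.45081501]
[0.40997479 0.45058997]
[0.5659593  0.3290854  0.25011378]
```

```bash
python3 -m jog '[[[0,0,0.4],[0,0,0]],[[0,0,0.4],[0,0,0]],[[0,0,0.35],[0,0,0]],[[-0.2,0,0],[0,0,0]],[[-0.1,0,0],[0,0,0]]]'; python3 -m jog '[[[-0.1,0,0],[0,0,0]],[[-0.1,0,0],[0,0,0]],[[-0.15,0,0],[0,0,0]],[[-0.15,0,0],[0,0,0]],[[-0.15,0,0],[0,0,0]]]'; python3 -m jog '[[[-0.15,0,0],[0,0,0]],[[-0.15,0,0],[0,0,0]],[[-0.15,0,0],[0,0,0]],[[-0.15,0,0],[0,0,0]],[[-0.15,0,0],[0,0,0]]]'; python3 -m jog '[[[-0.15,0,0],[0,0,0]],[[-0.15,0,0],[0,0,0]],[[-0.1,0,0],[0,0,0]],[[-0.1,0,0],[0,0,0]],[[0,0,0],[0,0,0]]]'
python3 - <<'E'
from h import *
x=[.607,.203,.122]
t=env.sense()["tool_pos"];y=np.array([np.cos(x[2]),np.sin(x[2])]);e=t[:2]-x[:2]
print("tcp in box",t,e@y,e@[-y[1],y[0]])
E
```

```text
time: 9.35
tool_pos: [0.5772, 0.2389, 0.0872]
orientation: [-0.0, 0.664, 0.748, -0.001]
wrist_force: [0.0, 0.3, 0.1]
width: -0.0002
gripper_force: 0.0
time: 9.85
tool_pos: [0.5799, 0.2203, 0.0881]
orientation: [0.0, 0.664, 0.748, 0.0]
wrist_force: [-0.7, 0.9, 1.3]
width: 0.0
gripper_force: 0.6
time: 10.35
tool_pos: [0.5824, 0.1979, 0.0878]
orientation: [-0.0, 0.664, 0.748, -0.0]
wrist_force: [-1.0, 0.8, 1.0]
width: 0.0001
gripper_force: 0.6
time: 10.85
tool_pos: [0.5842, 0.183, 0.0878]
orientation: [0.0, 0.664, 0.748, -0.0]
wrist_force: [-0.8, -0.2, -0.7]
width: -0.0
gripper_force: 0.0
tcp in box [0.58419083 0.18298543 0.08777302] -0.025075362661917722 -0.017089981928052254
```

```bash
python3 -m jog '[[[-0.04,0,0],[0,0,0]],[[-0.04,0,0],[0,0,0]],[[-0.03,0,0],[0,0,0]],[[0,0,0],[0,0,0]],[[0,0,0],[0,0,0]]]'; python3 -m jog '[[[-0.02,0,0],[0,0,0]],[[-0.02,0,0],[0,0,0]],[[0,0,0],[0,0,0]],[[0,0,0],[0,0,0]],[[0,0,0],[0,0,0]]]'
```

```text
time: 11.35
tool_pos: [0.5846, 0.1802, 0.0878]
orientation: [-0.0, 0.664, 0.748, 0.0]
wrist_force: [-0.0, 2.4, -2.0]
width: 0.0001
gripper_force: 1.4
time: 11.85
tool_pos: [0.5848, 0.1792, 0.0878]
orientation: [-0.0, 0.664, 0.748, 0.0]
wrist_force: [-0.5, 5.4, -1.8]
width: -0.0002
gripper_force: 2.6
```

The force has risen to 5.4 N, so the shutter is at its closed stop. I'll back off, rise and check.

```bash
python3 -m jog '[[[0.1,0,0],[0,0,0]],[[0.3,0,0],[0,0,0]],[[0,0,-0.5],[0,0,0]],[[0,0,-0.9],[0,0,0]],[[0,0,-0.9],[0,0,0]]]'; python3 -m jog '[[[0,0,-0.9],[0,0,0]],[[0,0,-0.9],[0,0,0]],[[0,0,0],[0,0,0]],[[0,0,0],[0,0,0]],[[0,0,0],[0,0,0]]]'
python3 - <<'E'
from h import *
import cv2
cv2.imwrite("pics/s4.png",cv2.resize(env.read_camera("side")[80:200,180:340],None,fx=5,fy=5,interpolation=cv2.INTER_CUBIC))
E
```

```text
time: 12.35
tool_pos: [0.583, 0.191, 0.1583]
orientation: [-0.0, 0.663, 0.748, -0.0]
wrist_force: [1.0, -0.5, 0.4]
width: -0.0
gripper_force: 0.0
time: 12.85
tool_pos: [0.5828, 0.1907, 0.2106]
orientation: [-0.0, 0.664, 0.748, -0.0]
wrist_force: [-1.3, 0.2, -0.2]
width: 0.0002
gripper_force: 0.0
```

View pics/s4.png

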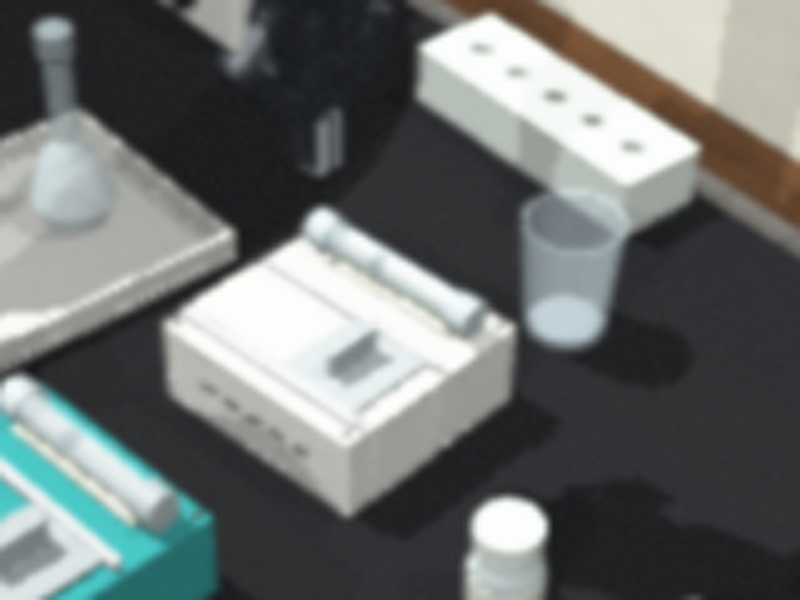

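The shutter is closed (tab at about (358,358), shutter edge near (352,412)), the box is where it was and the gripper is clear.

```bash
python3 -c "
from station import env
print(env.close_job())"
```

```text
the job is handed in; nothing more can be done
None
```

The job is handed in, but no verdict came back: I opened the gas box's shutter, held the reset key on its stop for about a second, let it up and pushed the shutter closed, with no visible shift of the box and nothing else touched as far as I could tell.

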